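Lock the drilling-board fence with its ratchet clamping lever

TASK

The fence of the drilling board is set to the batten but its clamp is slack: tighten the black ratchet clamping lever (clockwise seen from above) until it is firmly hand-tight, not forced. Where a cheek of the fence stops the lever first, lift it off its serrations against its spring, swing it back, let it drop into the serrations and turn again. The fence must not be shifted off its setting, everything else on the bench stays where it is, and the lever is left let go and dropped into its serrations.

Things in the scene. Friction and masses are not known exactly. Their poses are not given: they have to be found in the camera images.
- stud (a point): Point on the upright axis of the clamp stud at the top of the fence's ply flange, 30 mm above the bench. Its x axis points level from the fence's upright towards the board's open rear edge, midway between the two cheeks; y runs along the fence, z up.
- lever_turn (a joint): Angle of the clamping lever about the stud axis, rad: 0 when it points along the stud's +x, growing clockwise seen from above (tightening, towards -y). Its neck is stopped by a cheek at about +1.0 and -1.0; pressed against one with more than about 10 N at the grip it shoves the fence. While the clamp is slack it takes about 1 N at the grip to turn lever and nut.
- lever_lift (a joint): Lift of the lever, m: 0 = down in the nut's serrations (it then drives the nut both ways, 0.05 rad play), at most 0.010. Clear of them above 0.005, where it swings freely. Spring and weight press it down with 8 N, 11 N at the top; under side load the serrations bind and it will not lift. 12 serrations, 30 degrees apart: on a tip it stands up to 0.0045 high and drops in once turned on.
- lever_grip (a point): Middle of the lever's grip, a nearly level round black plastic bar end 16 mm thick and 40 mm long that points radially away from the stud; 86 mm from the stud axis, 84 to 92 mm above the bench when down (lever and nut sink as the nut turns). A slimmer 12 mm neck slopes down from it to the 33 mm hub.
- fence: Plywood fence, axes as the stud's, origin on the stud axis 18 mm above the bench. Upright 280 mm long, rear face at x -46 mm, top 93 mm above the bench. Two cheeks 12 mm thick, tops 90 mm above the bench, inner faces at y +42 and -42 mm, ending at x +20 mm. It is already set; it slides stiffly along x (about 20 N).
- batten_center (a point): Centre of the softwood batten, 34 x 300 x 22 mm, lying on the board along the fence's front side. Loose; leave it.
- bradawl: Bradawl with wooden handle, 110 mm long, 27 mm thick, lying on the board behind the fence, left of the lever, below its sweep; origin under its ferrule. Leave it.
- drill: Cordless drill standing on its battery, 210 mm tall; origin under the battery's middle. Leave it.
- bit_case: Red plastic drill bit case, 105 x 165 x 35 mm, origin under its middle. Leave it.
- rasp: Wooden-handled rasp, 340 mm long, lying behind the board; origin under the tang end of its blade. Leave it.
- pots: Stacked pair of black plastic plant pots, 128 mm wide, 130 mm tall; origin under the middle. Leave them.
- penny_washer: Big steel washer, 44 x 3 mm, loose round the stud on the flange; origin under its middle. The flanged steel nut under the lever (steep thread, 16 mm a turn) comes down on it after 0.7 to 2.1 rad of turning; from there the force to turn, at the grip, climbs 7 to 8 N per rad. Firmly hand-tight is 7.5 to 9.5 N at the grip (the first swing cannot reach it); above about 12 N is forced. It then holds.

How it is judged (in metres and radians):
At the end, for the whole second after the job is handed in: The nut clamps its washer on to the fence with 70 to 125 N (firmly hand-tight), the lever is down in its serrations (within 1.5 mm) and let go, and the fence is within 3 mm of where it was set (contact force between penny_washer and fence between 70 and 125 N and value of joint lever_lift below 0.0015 m and distance of fence from where it was at the start of the episode below 0.003 m); the robot touches nothing.
It fails at once if the clamp is forced: the washer presses on the fence with over 170 N (contact force between penny_washer and fence above 170 N).
It fails at once if the fence is shifted more than 3 mm off its setting (distance of fence from where it was at the start of the episode above 0.003 m).
It fails at once if the batten, bradawl, drill, bit case, rasp or pots are moved more than 20 mm (distance of any of batten_center, bradawl, drill, bit_case, rasp, pots from where it was at the start of the episode above 0.02 m).
It also fails if it takes over 72 s, if anything falls off the work surface, if the arm or the gripper's body presses on something with over 40 N, if the wrist force passes 120 N, or if a joint passes its speed limit or range.

ROBOT

A 6-joint arm with a two-finger parallel gripper is mounted at the origin on the work surface. World frame = base frame: x ahead of the robot, y to its left, z up, the work surface at z = 0. Lengths are in m, angles in degrees, forces in N, time in s.
With the tool pointing down it reaches from about 0.4 to 0.825 m from the base axis. Payload 7 kg.
Tool frame: the origin (TCP) lies at the very end of the fingers, on their centre line; the grasp point (between the pads) lies 19 mm behind it; z points along the fingers, y is the line along which they close (so a half turn about z gives the same grasp; the last joint's range is limited). The gripper opens to 88 mm and grips with 3 to 60 N. Pads are 19 mm wide; open, the fingers measure 130 mm over their backs; the gripper's body (78 mm by 193 mm) begins 47 mm behind the grasp point.
Start: joints at [84.918, 20.546, 0.682, 0, -70.136, -16.507], TCP at [0.248, 0.628, 0.199] pointing down, gripper open.
Joint ranges: [-176.03, 176.03], [-82.01, 121.73], [-58.28, 71.71], [-173.87, 95.51], [-174.79, -0.11], [-173.66, 173.66]. Speed limits (degrees/s): [136.94, 136.94, 172.46, 180, 180, 180].

INTERFACE

Orientations are given as [roll, pitch, yaw] about the fixed x, y, z axes, in that order (R = Rz(yaw) Ry(pitch) Rx(roll)).
In Python, from plant import get_state, imaging, r, finder gives the robot as it stands.
- The arm moves only by the shell command python3 -m handwheel 'ROWS' [FORCE]. ROWS is JSON, a list of rows, each a list of 5 numbers: the closure, from 0 (fully open) to 1 (shut), then the shift along the world's x, y, z in cm, then the turn about the world's z in degrees. A call has 1 to 8 rows; each row is the pose to reach, as a shift and turn from the pose commanded when the call began; what a row does not reach only later rows make up. A row lasts 1/8 s, in which the tool goes at most 62.5 mm and 10.7 degrees, less where a joint would pass 70% of its speed; a pose out of reach is approached as far as the arm can. A call with a gripper value outside its range is refused whole. The fingers move at their own pace and stop on an object; FORCE is the grip in N (left out, the last holds). Time passes only in rows, so rows that repeat a pose let the fingers close. It gives the time, the measured TCP pose, the force, the opening and the grip force at its end, in the units of the state.
- get_state(): the state, without advancing time (a new reading comes with each control period).
- imaging.capture(name): name is "scene" or "top"; returns (picture, depth): 400x640x3 uint8, red, green, blue; 400x640 float32, m along the optical axis (not along the pixel's ray), 0 where there is no reading.
- imaging.get_calibration(name): a dict with "fx", "fy", "cx", "cy" (pixels), "dist" ([k1, k2, p1, p2, k3] as OpenCV has them; the pictures are not rectified), "rvec" (rotation vector, rad) and "tvec" (3), from world to camera coordinates, as OpenCV has them. Camera axes: x right, y down, z forward; pixel columns grow to the right and rows downward; lengths in m; the calibration is good to about 2 mm. A picture is of the moment at which its call begins. get_calibration takes no time and is no camera call.
- r.close_job(): hands the job in; it is judged then, once.
Trained networks look in the newest picture that a camera, given by its name, has taken for a name from the list of things; names that differ only in an ending like _2 or _b are one class to them, and where a whole thing is asked for, a point or a joint stands for the part that bears it (a point fixed in the world has none). Each returns a list of dicts, best first, with "p" (0 to 1); they miss things now and then, are a little off and sometimes report something else, mostly with a low value. They report only what shows in the picture. A call takes as long as a camera call.
- finder.cut_out(camera, query): "region" (400x640 bool, what is visible of it) and "pixel" ([column, row] in pixels, amid what is visible of it).
The state is a dict: "time_s": time; "joints": joint angles; "qd": joint speeds; "joint_torque": joint torques, N m; "tcp_pos": TCP position; "eef_rot": TCP orientation; "contact_force": force on the tool from outside, world axes, zero at the start; "moment": the same for the moment, N m; "gripper_width": finger opening in m; "gripper_force": force on a finger pad.
Only numpy, scipy, OpenCV 4.12 (cv2) and the standard library are available. Lean on these libraries where they do the work, as an engineer would, in place of code of your own. Each camera call takes 0.05 s, during which the arm holds its last target. There are 200 camera calls.

## Working session

There is one attempt and no reset: what is moved stays moved. The work goes in short steps, Python scripts to look and compute and a shell command to move; the robot and the scene stay as the last step left them, time stands still between calls to the robot, and variables do not carry over. Pictures are saved under pics/ and viewed, at most 10 in all, crops included, and the job is handed in when it is done.

```bash
mkdir -p pics; ls
cat > h.py <<'E'
import numpy as np, cv2
from plant import get_state, imaging, r, finder
def cal(n):
    c=imaging.get_calibration(n); K=np.array([[c['fx'],0,c['cx']],[0,c['fy'],c['cy']],[0,0,1.]])
    R=cv2.Rodrigues(np.array(c['rvec'],float))[0]; return K,np.array(c['dist'],float),R,np.array(c['tvec'],float).ravel()
def unproj(n,px,depth):
    K,d,R,t=cal(n); px=np.array(px,float).reshape(-1,1,2)
    u=cv2.undistortPoints(px,K,d).reshape(-1,2); z=np.asarray(depth).reshape(-1,1)
    return (np.c_[u,np.ones(len(u))]*z-t)@R
def cloud(n,mask,dep):
    v,u=np.nonzero(mask&(dep>0)); return unproj(n,np.c_[u,v],dep[v,u])
def proj(n,P):
    K,d,R,t=cal(n); return cv2.projectPoints(np.array(P,float).reshape(-1,3),cv2.Rodrigues(R)[0],t,K,d)[0].reshape(-1,2)
E
python3 - <<'E'
from h import *
for n in ('scene','top'):
    im,d=imaging.capture(n); cv2.imwrite(f'pics/{n}0.png',im[:,:,::-1]); np.save(f'{n}0.npy',d)
    for q in ('lever_grip','fence','penny_washer','bradawl'):
        for o in finder.cut_out(n,q)[:2]:
            P=cloud(n,o['region'],d); print(n,q,round(o['p'],2),o['pixel'],o['region'].sum(),np.median(P,0).round(3) if len(P) else '',P.min(0).round(3),P.max(0).round(3))
s=get_state(); print(s)
E
```

```text
pics
scene lever_grip 0.63 [323.9, 216.8] 254 [0.579 0.046 0.083] [ 0.548 -0.029  0.013] [0.666 0.081 0.098]
scene fence 0.96 [339.4, 224.1] 2463 [0.548 0.098 0.052] [ 0.393 -0.162 -0.002] [0.617 0.196 0.096]
scene bradawl 0.71 [319.7, 249.0] 195 [0.642 0.113 0.035] [0.608 0.067 0.013] [0.653 0.18  0.046]
top lever_grip 0.75 [313.5, 193.6] 259 [0.588 0.042 0.086] [0.548 0.024 0.015] [0.667 0.059 0.107]
top lever_grip 0.3 [309.2, 190.6] 249 [0.596 0.042 0.086] [ 0.548  0.027 -0.008] [0.675 0.056 0.107]
top fence 0.23 [490.3, 216.1] 2034 [ 0.516 -0.446  0.199] [ 0.477 -0.62  -0.008] [ 0.598 -0.301  0.215]
top penny_washer 0.32 [164.5, 273.6] 1827 [0.351 0.446 0.126] [ 0.288  0.383 -0.004] [0.42  0.553 0.138]
top bradawl 0.49 [286.1, 181.7] 181 [0.639 0.112 0.038] [0.624 0.08  0.013] [0.655 0.175 0.049]
{'time_s': 0.5, 'joints': array([ 8.49172770e+01,  2.05489727e+01,  6.79971275e-01, -5.23343130e-04,
       -7.01360001e+01, -1.65068555e+01]), 'qd': array([ 0.02337313, -0.05026251, -0.08309408, -0.03288723, -0.0287284 ,
       -0.04881776]), 'joint_torque': array([ 1.16508389e-03, -5.81798279e+01,  2.93067133e+01,  6.99715242e+00,
        1.19244665e-02, -3.79909181e-05]), 'tcp_pos': array([0.24837442, 0.62759653, 0.19861496]), 'eef_rot': array([ 1.79995065e+02, -9.49199796e-04, -2.15897562e+01]), 'contact_force': array([-0.42524417,  0.82290878,  0.39090036]), 'moment': array([ 0.00662118, -0.02997899,  0.02720406]), 'gripper_force': 0.0, 'gripper_width': 0.08760595507412405}
```

Run:
```python
import cv2
for n,(x,y,w,h) in {'top':(220,130,200,150),'scene':(240,150,200,150)}.items():
    im=cv2.imread(f'pics/{n}0.png'); cv2.imwrite(f'pics/{n}0c.png',cv2.resize(im[y:y+h,x:x+w],None,fx=4,fy=4,interpolation=cv2.INTER_CUBIC))
```

```text
(no output)
```

View pics/top0c.png

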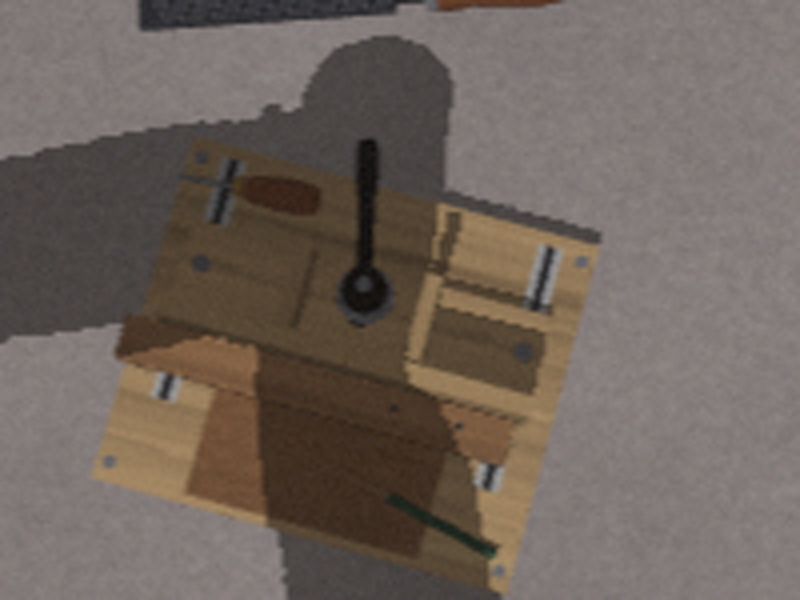

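View pics/scene0c.png

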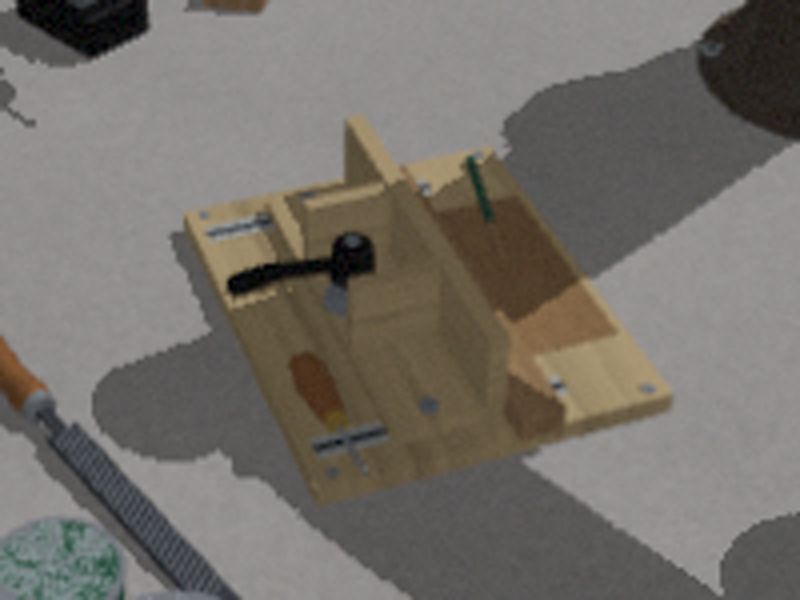

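View pics/top0.png

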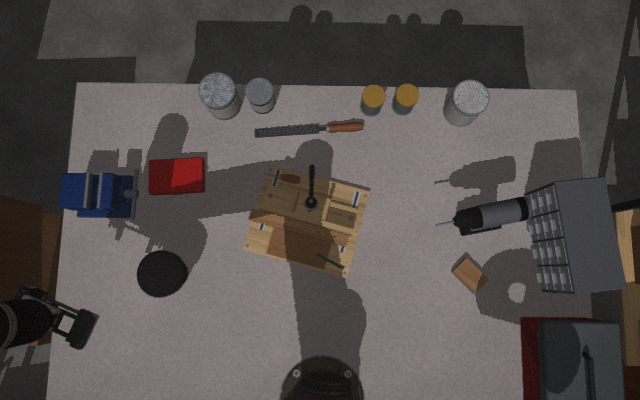

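The top view shows the stud at about (310, 203) and the lever tip at about (312, 166). The lever points nearly along +x, the board is yawed about -13°, and the bradawl sits to the left. I'll get exact geometry from the depth image next.

```bash
cat >> h.py <<'E'
def lever(n='top'):
    im,d=imaging.capture(n); m=np.zeros(d.shape,bool); m[140:260,230:400]=1
    v,u=np.nonzero(m&(d>0)); P=unproj(n,np.c_[u,v],d[v,u]); c=im[v,u].astype(int)
    return P,c
E
python3 - <<'E'
from h import *
P,c=lever(); blk=c.max(1)<45
L=P[blk&(P[:,2]>.07)]; print('lever',len(L),L.min(0).round(3),L.max(0).round(3))
T=P[(P[:,2]>.085)&(P[:,2]<.1)&~blk&(c[:,0]-c[:,2]>15)]
# upright top: long direction
T0=T[T[:,0]<.56-.22*(0)]; 
from collections import Counter
best=None
for yaw in np.radians(np.arange(-25,0,.25)):
    x=T@np.array([np.cos(yaw),np.sin(yaw),0]); h,e=np.histogram(x,np.arange(x.min(),x.max()+.006,.006)); 
    if best is None or h.max()>best[0]: best=(h.max(),np.degrees(yaw),e[h.argmax()],yaw)
print(best,len(T))
yaw=best[3]; ex=np.array([np.cos(yaw),np.sin(yaw),0]); ey=np.array([-ex[1],ex[0],0])
x=T@ex; y=T@ey; U=abs(x-best[2]-.003)<.012; print('upright x',np.percentile(x[U],[2,50,98]),'y',np.percentile(y[U],[0,1,99,100]))
C=(x>best[2]+.025)&(x<best[2]+.09);print('cheeks x',np.sort(x[C])[-5:],'y',np.histogram(y[C],20))
for k in np.linspace(L[:,0].min(),L[:,0].max(),12)[:-1]:
    s=L[(L[:,0]>=k)&(L[:,0]<k+.012)]
    if len(s): print(round(k,3),len(s),s.mean(0).round(4),np.ptp(s[:,1]).round(3))
E
```

```text
lever 199 [0.549 0.03  0.07 ] [0.667 0.058 0.103]
(np.int64(210), np.float64(-14.999999999999998), np.float64(0.47760964793176114), np.float64(-0.2617993877991494)) 722
upright x [0.47249066 0.48014581 0.488508  ] y [0.04855966 0.0516683  0.32462034 0.32668568]
cheeks x [0.55225549 0.5529781  0.55313039 0.5533179  0.5539878 ] y (array([34, 30,  5,  0,  0,  0,  0,  0,  0,  0,  0,  0,  1,  0,  0,  0,  0,
        7, 34, 32]), array([0.13470216, 0.140068  , 0.14543385, 0.15079969, 0.15616554,
       0.16153138, 0.16689722, 0.17226307, 0.17762891, 0.18299476,
       0.1883606 , 0.19372645, 0.19909229, 0.20445814, 0.20982398,
       0.21518982, 0.22055567, 0.22592151, 0.23128736, 0.2366532 ,
       0.24201905]))
0.549 42 [0.5553 0.0435 0.0827] 0.029
0.56 29 [0.5653 0.0429 0.0846] 0.029
0.571 22 [0.5759 0.0427 0.0834] 0.02
0.582 15 [0.5879 0.0427 0.0795] 0.009
0.592 14 [0.5973 0.0423 0.0824] 0.009
0.603 12 [0.6088 0.0418 0.0853] 0.006
0.614 13 [0.6194 0.0417 0.0886] 0.006
0.624 16 [0.6312 0.0408 0.0947] 0.009
0.635 19 [0.6409 0.0421 0.0971] 0.012
0.646 23 [0.6522 0.0419 0.0963] 0.012
0.657 18 [0.6619 0.042  0.0976] 0.012
```

```bash
python3 -m handwheel '[[0,3.3,-4.8,1,3],[0,6.7,-9.7,1,6],[0,10,-14.6,1,9],[0,13.4,-19.5,1,12],[0,16.7,-24.4,1,15],[0,20.1,-29.3,1,18],[0,23.4,-34.2,1,20],[0,26.8,-39,1,20.7]]'; python3 -m handwheel '[[0,3.3,-4.9,0,0],[0,6.7,-9.8,0,0],[0,10,-14.6,0,0],[0,13.4,-19.5,0,0],[0,13.4,-19.5,0,0]]'
```

```text
time_s: 1.55
tcp_pos: [0.5172, 0.236, 0.2091]
eef_rot: [-180.0, -0.0, -0.8]
contact_force: [0.8, 0.8, -0.7]
gripper_width: 0.0877
gripper_force: 0.0
time_s: 2.17
tcp_pos: [0.6517, 0.039, 0.2077]
eef_rot: [180.0, 0.1, -1.2]
contact_force: [-0.3, 0.5, -0.5]
gripper_width: 0.0878
gripper_force: 0.0
```

```bash
python3 -m handwheel '[[0.3,0,0.3,-4,0],[0.3,0,0.3,-8,0],[0.3,0,0.3,-12,0],[0.3,0,0.3,-13.6,0],[0.3,0,0.3,-13.6,0],[0.3,0,0.3,-13.6,0]]' 10
python3 - <<'E'
from h import *
for n in ('scene',):
    im,d=imaging.capture(n); cv2.imwrite('pics/s1.png',cv2.resize(im[130:280,230:430,::-1],None,fx=4,fy=4,interpolation=cv2.INTER_CUBIC))
E
```

```text
time_s: 2.92
tcp_pos: [0.6516, 0.0461, 0.0745]
eef_rot: [-180.0, -0.1, -0.9]
contact_force: [-0.8, 0.8, 0.6]
gripper_width: 0.0611
gripper_force: 0.0
```

View pics/s1.png

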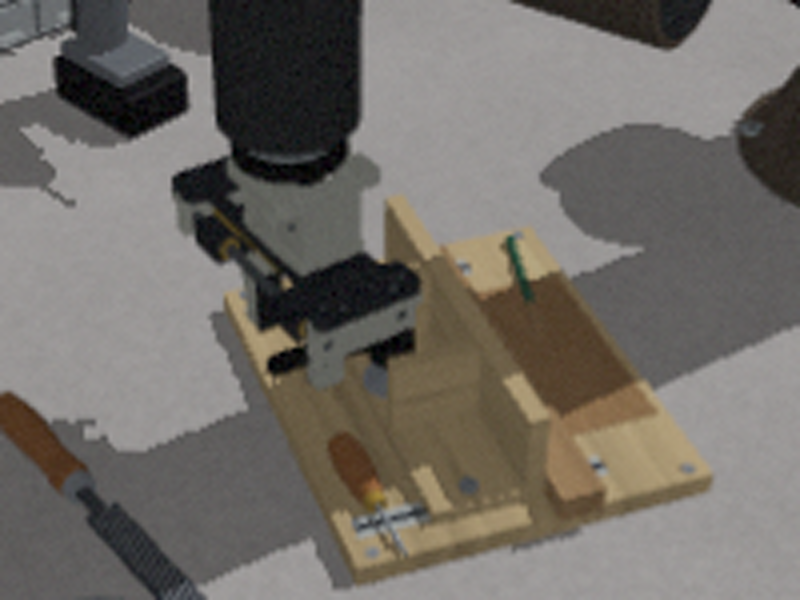

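The lever grip at about (290, 355) in the crop lies between the fingers, which are clear of the bradawl. I'll close now.

```bash
python3 -m handwheel '[[0.7,0,-0.3,-0.4,0],[1,0,-0.3,-0.4,0],[1,0,-0.3,-0.4,0],[1,0,-0.3,-0.4,0],[1,0,-0.3,-0.4,0],[1,0,-0.3,-0.4,0]]' 20; python3 -c "
from h import *
s=get_state();print(s['moment'],s['tcp_pos'],s['contact_force'])"
```

```text
time_s: 3.72
tcp_pos: [0.6505, 0.0424, 0.0687]
eef_rot: [180.0, -0.0, -0.9]
contact_force: [0.5, -0.8, 3.0]
gripper_width: 0.0069
gripper_force: 2.1
[-0.47645607 -0.13246825 -0.01626635] [0.65046687 0.04244181 0.0687377 ] [ 0.45194657 -0.75954304  2.9995879 ]
```

Run:
```python
from h import *
a,d=imaging.capture('scene'); b,e=imaging.capture('top')
f=lambda im,x,y:cv2.resize(im[y:y+75,x:x+100,::-1],None,fx=4,fy=6,interpolation=cv2.INTER_CUBIC)
f=lambda im,x,y:cv2.resize(im[y:y+100,x:x+100,::-1],None,fx=4,fy=4,interpolation=cv2.INTER_CUBIC)
cv2.imwrite('pics/s2.png',np.hstack([f(a,270,170),f(b,270,140)])); s=get_state();print(s['gripper_width'],s['gripper_force'],s['moment'],s['contact_force'])
```

```text
0.0018949078008039554 1.8402123637497425 [-0.32101669  0.06938572  0.02868823] [-0.41867994 -1.47962254  3.90936159]
```

View pics/s2.png

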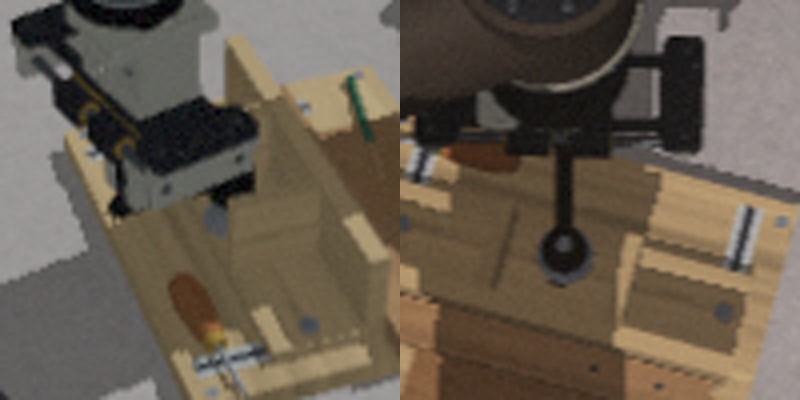

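Run:
```python
from h import *
for p in [(.6505,.0424,.0687),(.6505,.05,.0687),(.6505,.042,.0877),(.67,.0417,.089),(.6505,.09,.0687),(.5645,.0434,.09)]:
    print(p,proj('scene',p)[0].round(1),proj('top',p)[0].round(1))
a,d=imaging.capture('scene')
for o in finder.cut_out('scene','lever_grip')[:2]:
    P=cloud('scene',o['region'],d); print(o['p'],o['pixel'],P[::12].round(3).tolist())
cv2.imwrite('pics/s3.png',cv2.resize(a[190:250,270:350,::-1],None,fx=10,fy=10,interpolation=cv2.INTER_CUBIC))
```

```text
(0.6505, 0.0424, 0.0687) [302.2 225.9] [311.2 172.5]
(0.6505, 0.05, 0.0687) [303.7 227.3] [308.6 172.5]
(0.6505, 0.042, 0.0877) [302.  220.7] [311.2 171.2]
(0.67, 0.0417, 0.089) [296.  222.8] [311.4 164.5]
(0.6505, 0.09, 0.0687) [311.5 235.2] [295.  172.3]
(0.5645, 0.0434, 0.09) [327.3 209.4] [310.1 200.4]
0.67 [329.2, 217.3] [[0.56, 0.056, 0.083], [0.571, 0.056, 0.081], [0.569, 0.059, 0.078], [0.569, 0.058, 0.074], [0.571, 0.056, 0.069], [0.572, 0.058, 0.068], [0.663, 0.046, 0.095], [0.665, 0.049, 0.091]]
0.39 [341.8, 229.9] [[0.477, -0.081, 0.091], [0.483, -0.067, 0.094], [0.392, -0.164, -0.003], [0.491, -0.051, 0.095], [0.481, -0.049, 0.089], [0.481, -0.039, 0.091], [0.481, -0.029, 0.093], [0.403, -0.125, -0.001], [0.482, -0.022, 0.09], [0.486, -0.016, 0.091], [0.492, -0.013, 0.092], [0.498, -0.01, 0.092], [0.498, -0.02, 0.082], [0.488, -0.049, 0.056], [0.48, -0.082, 0.028], [0.499, 0.007, 0.092], [0.507, 0.002, 0.088], [0.51, 0.006, 0.088], [0.512, 0.009, 0.087], [0.508, 0.009, 0.082], [0.506, 0.012, 0.079], [0.512, 0.029, 0.089], [0.51, 0.032, 0.086], [0.511, 0.034, 0.084], [0.5
[... 2708 characters left out ...]
0.606, 0.121, 0.02], [0.581, 0.145, 0.026], [0.553, 0.164, 0.026], [0.605, 0.125, 0.019], [0.584, 0.152, 0.029], [0.556, 0.172, 0.03], [0.606, 0.127, 0.017], [0.584, 0.153, 0.026], [0.557, 0.173, 0.027], [0.608, 0.135, 0.021], [0.59, 0.165, 0.035], [0.56, 0.18, 0.031], [0.612, 0.144, 0.026], [0.59, 0.17, 0.035], [0.557, 0.182, 0.027], [0.609, 0.154, 0.029], [0.581, 0.172, 0.028], [0.551, 0.188, 0.025], [0.604, 0.162, 0.029], [0.576, 0.179, 0.027], [0.541, 0.19, 0.017], [0.598, 0.172, 0.03], [0.567, 0.186, 0.023], [0.614, 0.165, 0.029], [0.585, 0.182, 0.027], [0.616, 0.164, 0.026], [0.586, 0.179, 0.021], [0.613, 0.173, 0.028], [0.618, 0.162, 0.017], [0.59, 0.18, 0.017], [0.612, 0.173, 0.016]]
```

View pics/s3.png

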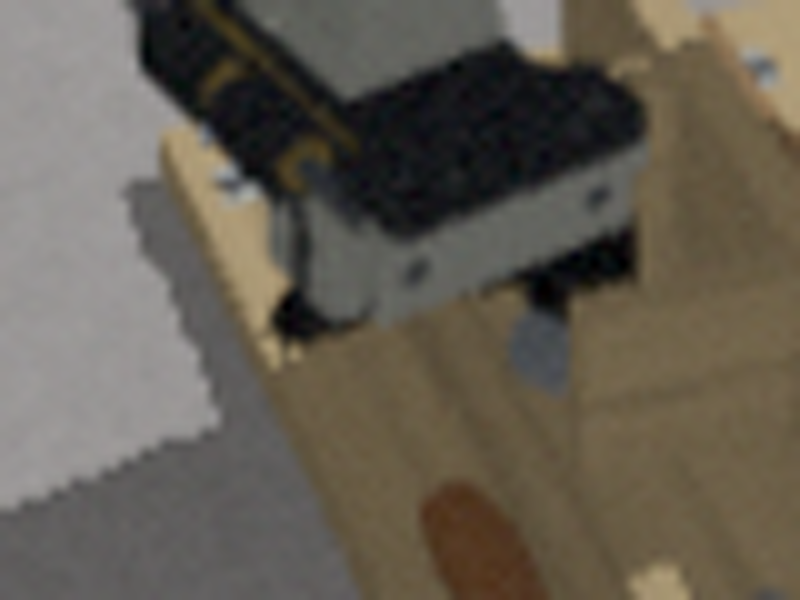

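Run:
```python
from h import *
a,d=imaging.capture('scene')
for u in (299,301,303,306,309):
    v=np.arange(208,228); P=unproj('scene',np.c_[np.full(len(v),u),v],d[v,u])
    print(u,[(int(w),*(1000*p).round().astype(int).tolist(),int(a[w,u].mean())) for w,p in zip(v,P)][::2])
s=get_state();print(s)
```

```text
299 [(208, 681, 78, 171, 59), (210, 659, 42, 130, 57), (212, 656, 37, 118, 61), (214, 657, 38, 112, 54), (216, 658, 39, 107, 74), (218, 658, 39, 99, 72), (220, 664, 48, 101, 13), (222, 664, 49, 94, 24), (224, 664, 48, 87, 92), (226, 629, -12, 19, 93)]
301 [(208, 680, 88, 177, 53), (210, 660, 54, 138, 89), (212, 659, 53, 131, 92), (214, 659, 52, 123, 86), (216, 658, 50, 114, 91), (218, 660, 53, 110, 92), (220, 660, 52, 102, 67), (222, 658, 49, 91, 16), (224, 659, 50, 85, 69), (226, 620, -15, 12, 90)]
303 [(208, 678, 93, 180, 40), (210, 679, 95, 175, 55), (212, 660, 64, 138, 95), (214, 658, 61, 128, 101), (216, 660, 64, 124, 97), (218, 658, 59, 113, 98), (220, 657, 57, 104, 95), (222, 657, 58, 98, 42), (224, 613, -15, 17, 87), (226, 618, -7, 17, 89)]
306 [(208, 687, 123, 204, 28), (210, 689, 126, 200, 18), (212, 1139, 838, 880, 69), (214, 689, 124, 185, 93), (216, 648, 60, 117, 93), (218, 647, 58, 107, 92), (220, 648, 60, 101, 80), (222, 641, 48, 83, 68), (224, 606, -9, 18, 81), (226, 609, -4, 15, 83)]
309 [(208, 682, 128, 204, 38), (210, 687, 136, 206, 24), (212, 687, 136, 199, 19), (
[... 183 characters left out ...]
_s': 3.975, 'joints': array([ 2.08597851e+01,  2.42975318e+01, -1.16379397e+01,  1.69408019e-02,
       -5.40176354e+01,  6.82466033e+01]), 'qd': array([ 0.04450022, -0.01542936, -0.07794266,  0.02139364,  0.09365595,
        0.07133406]), 'joint_torque': array([ 5.13591226e-01, -5.69325650e+01,  2.41640639e+01,  5.21041676e+00,
        1.86508046e-01,  4.01188401e-03]), 'tcp_pos': array([0.65075418, 0.0426183 , 0.06914128]), 'eef_rot': array([-1.79995361e+02, -4.86361367e-02, -8.83665828e-01]), 'contact_force': array([-0.18854876, -0.25314708,  4.12731112]), 'moment': array([-0.33691734,  0.00641675, -0.06228918]), 'gripper_force': 1.8201096542179585, 'gripper_width': 0.0004913699074269758}
```

```bash
python3 -m handwheel '[[1,0,0,2,0],[1,0,0,5,0],[1,0,0,5,0],[1,0,0,5,0]]' 20
python3 - <<'E'
from h import *
s=get_state();t=s['tcp_pos'];print(t,s['contact_force'],s['moment'],s['gripper_width'])
for n in ('scene','top'):
    a,d=imaging.capture(n)
    m=d>0; v,u=np.nonzero(m); P=unproj(n,np.c_[u,v],d[v,u])
    k=(abs(P[:,0]-t[0])<.05)&(abs(P[:,1]-t[1])<.05)&(P[:,2]>.105)&(P[:,2]<.19)
    Q=P[k]; print(n,len(Q))
    for z in np.arange(.105,.19,.01):
        q=Q[(Q[:,2]>=z)&(Q[:,2]<z+.01)]
        if len(q): print(z.round(3),len(q),q.min(0).round(3)[:2],q.max(0).round(3)[:2])
    print(proj(n,t))
    if n=='scene': 
        p=proj(n,t)[0].astype(int); print(a[p[1]-14:p[1]+12,p[0]-5:p[0]+6].mean(2).astype(int)); print(d[p[1]-14:p[1]+12,p[0]].round(3))
E
```

```text
time_s: 4.47
tcp_pos: [0.6499, 0.0427, 0.1181]
eef_rot: [-180.0, 0.0, -0.9]
contact_force: [-0.3, 0.1, -0.3]
gripper_width: 0.0004
gripper_force: 0.0
[0.64985094 0.0427346  0.11807149] [-0.30248789  0.08443687 -0.32475627] [-0.05264492  0.01148423 -0.00336789] 0.0003935693699199664
scene 99
0.135 1 [0.655 0.041] [0.655 0.041]
0.145 17 [0.647 0.032] [0.66  0.061]
0.155 27 [0.651 0.032] [0.661 0.063]
0.165 28 [0.65  0.028] [0.661 0.062]
0.175 19 [0.652 0.038] [0.66  0.064]
0.185 7 [0.656 0.046] [0.66  0.066]
[[302.0697125 212.3632438]]
[[ 91  94  43  64  91  91  95  92  78  86  85]
 [ 91  89  39  54  90  93 101  90  92  93  91]
 [ 88  86  44  46  90  88  94  89  94  92  93]
 [ 87  87  55  57  90  88  96  92  94  92  94]
 [ 97  82  59  64  88  91  96  94  93  93  89]
 [118  94  60  61  89  90  91  92  95  89  91]
 [139 120  70  61  88  87  93  93  94  90  88]
 [151 142  93  68  87  85  95  96  95  90  77]
 [145 123 100  89  93  90  98  97  98  95  80]
 [ 86  94 107 122 126 100  97 101 102  87  81]
 [129 142 155 154 143 122 114 113 119  97  81]
 [143 144 139 136 137 134 128 119 121 119  
[... 194 characters left out ...]
139 141 136 136 137 138 142 140 136 125 120]
 [142 142 138 137 136 136 141 139 125 114 104]
 [142 139 139 138 135 127 125 117  66  41  32]
 [143 138 128 124 113  66  64  16   3  18  19]
 [137 119  68  68  14  14   6  22  12   7   5]
 [ 95   5  17   7   5  16   5  24  11   5  15]
 [ 37   5  12  15  12  13   9  12   2   2  20]
 [ 16  19  12   2  20  13  15  15  27  41  52]
 [ 25  11  22  12   9  28  35  50  65  77  89]
 [ 57  42  38  30  52  62  67  83  81  83  84]]
[1.153 1.154 1.155 1.155 1.159 1.157 1.162 1.164 1.167 1.167 1.386 1.378
 1.372 1.367 1.368 1.363 1.362 1.356 1.347 1.346 1.22  1.214 1.212 1.211
 1.213 1.218]
top 2
0.155 2 [0.641 0.046] [0.641 0.049]
[[310.7178142  169.21750183]]
```

The fingertips are really about 25 mm above the reported TCP, as both the image and the contact on the lever's top show. The xy position agrees. I'll go 7.2 cm lower with the fingers open.

```bash
python3 -m handwheel '[[0.4,0,0,0,0],[0.4,0,0,0,0],[0.4,0,0,0,0],[0.4,0,0,0,0],[0.4,0,0,-2,0],[0.4,0,0,-4.5,0],[0.4,0,0,-7,0],[0.4,0,0,-7,0]]' 20; python3 -m handwheel '[[1,0,0,0,0],[1,0,0,0,0],[1,0,0,0,0],[1,0,0,0,0],[1,0,0,0,0],[1,0,0,0,0],[1,0,0,0,0]]' 15; python3 -c "
from h import *
s=get_state();print(s['moment'],s['tcp_pos'],s['contact_force'],s['eef_rot'])"
```

```text
time_s: 5.58
tcp_pos: [0.6489, 0.0422, 0.0467]
eef_rot: [179.9, 0.2, -0.9]
contact_force: [0.5, -0.2, 1.1]
gripper_width: 0.0529
gripper_force: 0.0
time_s: 6.45
tcp_pos: [0.6508, 0.0424, 0.049]
eef_rot: [180.0, -0.0, -0.9]
contact_force: [2.2, -3.6, 2.3]
gripper_width: 0.0153
gripper_force: 15.0
[-1.16283983 -0.67204629  0.22103991] [0.6507997  0.04243424 0.04896371] [ 2.1896478  -3.64881698  2.33694017] [ 1.79988369e+02 -4.18707266e-02 -8.77337577e-01]
```

```bash
cat > arc.py <<'E'
import numpy as np,sys
from h import get_state
S=np.array([.5645,.0434]); R=.0862
def tab(y0,y1,n,sink=True):
    for k in range(1,n+1):
        y=y0+(y1-y0)*k/n; f=lambda a:R*100*np.array([np.cos(np.radians(a)),np.sin(np.radians(a))])
        d=f(y)-f(y0); z=16/360*(y-y0)/10 if sink else 0
        print('[1,%.2f,%.2f,%.2f,%.1f]'%(d[0],d[1],z,y-y0),end=',')
    print()
def st():
    s=get_state(); p=s['tcp_pos'][:2]-S; F=s['contact_force']; M=s['moment'][2]
    T=p[0]*F[1]-p[1]*F[0]+M
    print('t%.1f yaw %.1f ang %.1f r %.4f z %.4f F %s Mz %.2f torque->gripF %.2f w %.4f gf %.1f'%(s['time_s'],s['eef_rot'][2],np.degrees(np.arctan2(p[1],p[0])),np.hypot(*p),s['tcp_pos'][2],F.round(1),M,T/.086,s['gripper_width'],s['gripper_force']))
if __name__=='__main__':
    if len(sys.argv)>2: tab(*map(float,sys.argv[1:3]),int(sys.argv[3]),sink=len(sys.argv)<5)
    else: st()
E
python3 arc.py; python3 arc.py -0.9 -30.9 6; python3 arc.py -30.9 -60.9 6
```

```text
t6.5 yaw -0.9 ang -0.6 r 0.0863 z 0.0490 F [ 2.2 -3.6  2.3] Mz 0.22 torque->gripF -1.07 w 0.0153 gf 15.0
[1,-0.04,-0.75,-0.02,-5.0],[1,-0.15,-1.49,-0.04,-10.0],[1,-0.33,-2.23,-0.07,-15.0],[1,-0.57,-2.94,-0.09,-20.0],[1,-0.86,-3.63,-0.11,-25.0],[1,-1.22,-4.29,-0.13,-30.0],
[1,-0.41,-0.63,-0.02,-5.0],[1,-0.88,-1.22,-0.04,-10.0],[1,-1.40,-1.76,-0.07,-15.0],[1,-1.96,-2.26,-0.09,-20.0],[1,-2.56,-2.71,-0.11,-25.0],[1,-3.20,-3.11,-0.13,-30.0],
```

```bash
python3 -m handwheel '[[1,-0.04,-0.75,-0.02,-5],[1,-0.15,-1.49,-0.04,-10],[1,-0.33,-2.23,-0.07,-15],[1,-0.57,-2.94,-0.09,-20],[1,-0.86,-3.63,-0.11,-25],[1,-1.22,-4.29,-0.13,-30],[1,-1.22,-4.29,-0.13,-30],[1,-1.22,-4.29,-0.13,-30]]' 20; python3 arc.py
```

```text
time_s: 7.45
tcp_pos: [0.6399, -0.0008, 0.0484]
eef_rot: [-179.9, -0.2, -30.9]
contact_force: [3.8, -5.6, 3.4]
gripper_width: 0.0155
gripper_force: 20.1
t7.5 yaw -30.9 ang -30.3 r 0.0874 z 0.0484 F [ 3.8 -5.6  3.4] Mz 0.23 torque->gripF -0.33 w 0.0155 gf 20.1
```

```bash
python3 -m handwheel '[[1,-0.41,-0.63,-0.02,-5],[1,-0.88,-1.22,-0.04,-10],[1,-1.4,-1.76,-0.07,-15],[1,-1.96,-2.26,-0.09,-20],[1,-2.56,-2.71,-0.11,-25],[1,-3.2,-3.11,-0.13,-30],[1,-3.2,-3.11,-0.13,-30],[1,-3.2,-3.11,-0.13,-30]]'; python3 arc.py;python3 - <<'E'
from h import *
P,c=lever(); ex=np.array([np.cos(np.radians(-15)),np.sin(np.radians(-15)),0]); ey=np.array([-ex[1],ex[0],0])
T=P[(P[:,2]>.085)&(P[:,2]<.1)&(c[:,0]-c[:,2]>15)]; x=T@ex; U=abs(x-.4806)<.012; print(np.percentile(x[U],[2,50,98]))
E
python3 arc.py -60.9 29.1 9 x
```

```text
time_s: 8.45
tcp_pos: [0.6083, -0.0331, 0.0477]
eef_rot: [-179.9, -0.2, -60.9]
contact_force: [4.8, -11.6, 5.3]
gripper_width: 0.0155
gripper_force: 20.0
t8.4 yaw -60.9 ang -60.2 r 0.0881 z 0.0477 F [  4.8 -11.6   5.3] Mz 0.13 torque->gripF -0.16 w 0.0155 gf 20.0
[0.47286312 0.48060749 0.4897213 ]
[1,1.24,0.84,0.00,10.0],[1,2.32,1.89,0.00,20.0],[1,3.20,3.11,0.00,30.0],[1,3.86,4.46,0.00,40.0],[1,4.27,5.90,0.00,50.0],[1,4.43,7.40,0.00,60.0],[1,4.32,8.90,0.00,70.0],[1,3.95,10.35,0.00,80.0],[1,3.34,11.72,0.00,90.0],
```

```bash
python3 -m handwheel '[[1,0.1,-0.17,0,0],[1,0.1,-0.17,0,0],[1,0.1,-0.17,0,0]]'; python3 arc.py
```

```text
time_s: 8.88
tcp_pos: [0.6082, -0.0339, 0.0468]
eef_rot: [-179.9, -0.1, -60.9]
contact_force: [2.6, -6.4, 4.0]
gripper_width: 0.0153
gripper_force: 19.9
t8.9 yaw -60.9 ang -60.5 r 0.0888 z 0.0468 F [ 2.6 -6.4  4. ] Mz 0.11 torque->gripF 0.35 w 0.0153 gf 19.9
```

```bash
python3 -m handwheel '[[1,0.1,-0.18,0,0],[1,0.1,-0.18,0,0],[1,0.1,-0.18,0.4,0],[1,0.1,-0.18,0.8,0],[1,0.1,-0.18,1.2,0],[1,0.1,-0.18,1.2,0],[1,0.1,-0.18,1.2,0]]' 30; python3 arc.py
```

```text
time_s: 9.75
tcp_pos: [0.6061, -0.0341, 0.0565]
eef_rot: [179.8, 0.2, -60.9]
contact_force: [-2.4, 5.5, -10.2]
gripper_width: 0.0148
gripper_force: 29.9
t9.8 yaw -60.9 ang -61.8 r 0.0880 z 0.0565 F [ -2.4   5.5 -10.2] Mz -0.02 torque->gripF 0.28 w 0.0148 gf 29.9
```

```bash
sed -i 's/S=np.array.*/S=np.array([.566,.0415]); R=.0857/' arc.py; python3 arc.py; python3 arc.py -60.9 -15.9 6 x; python3 arc.py -15.9 29.1 6 x;  python3 arc.py 29.1 -15.9 8;  python3 arc.py -15.9 -60.9 8
```

```text
t9.8 yaw -60.9 ang -62.0 r 0.0856 z 0.0565 F [ -2.4   5.5 -10.2] Mz -0.02 torque->gripF 0.24 w 0.0148 gf 29.9
[1,0.94,0.61,0.00,7.5],[1,1.80,1.33,0.00,15.0],[1,2.55,2.16,0.00,22.5],[1,3.19,3.09,0.00,30.0],[1,3.70,4.08,0.00,37.5],[1,4.07,5.14,0.00,45.0],
[1,0.24,1.10,0.00,7.5],[1,0.33,2.21,0.00,15.0],[1,0.27,3.33,0.00,22.5],[1,0.07,4.44,0.00,30.0],[1,-0.27,5.50,0.00,37.5],[1,-0.75,6.52,0.00,45.0],
[1,0.37,-0.75,-0.03,-5.6],[1,0.67,-1.54,-0.05,-11.2],[1,0.89,-2.35,-0.07,-16.9],[1,1.02,-3.18,-0.10,-22.5],[1,1.08,-4.02,-0.12,-28.1],[1,1.05,-4.86,-0.15,-33.8],[1,0.94,-5.70,-0.17,-39.4],[1,0.75,-6.52,-0.20,-45.0],
[1,-0.27,-0.80,-0.02,-5.6],[1,-0.62,-1.56,-0.05,-11.2],[1,-1.04,-2.29,-0.07,-16.9],[1,-1.53,-2.98,-0.10,-22.5],[1,-2.08,-3.61,-0.12,-28.1],[1,-2.69,-4.18,-0.15,-33.8],[1,-3.36,-4.70,-0.17,-39.4],[1,-4.07,-5.14,-0.20,-45.0],
```

```bash
python3 -m handwheel '[[1,0.9,0.7,0,7.5],[1,1.75,1.42,0,15],[1,2.5,2.25,0,22.5],[1,3.14,3.18,0,30],[1,3.65,4.17,0,37.5],[1,4.02,5.23,0,45],[1,4.02,5.23,0,45]]'; python3 arc.py
```

```text
time_s: 10.62
tcp_pos: [0.6462, 0.0178, 0.0562]
eef_rot: [179.9, 0.3, -15.8]
contact_force: [-4.2, 1.2, -9.8]
gripper_width: 0.0154
gripper_force: 29.9
t10.6 yaw -15.8 ang -16.4 r 0.0836 z 0.0562 F [-4.2  1.2 -9.8] Mz 0.05 torque->gripF 0.57 w 0.0154 gf 29.9
```

```bash
python3 -m handwheel '[[1,0.24,1.1,0,7.5],[1,0.33,2.21,0,15],[1,0.27,3.33,0,22.5],[1,0.07,4.44,0,30],[1,-0.27,5.5,0,37.5],[1,-0.75,6.52,0,45],[1,-0.75,6.52,0,45]]'; python3 arc.py
```

```text
time_s: 11.5
tcp_pos: [0.6384, 0.0821, 0.0568]
eef_rot: [-179.9, 0.2, 29.1]
contact_force: [-4.5, -1.6, -10.6]
gripper_width: 0.0152
gripper_force: 30.0
t11.5 yaw 29.1 ang 29.3 r 0.0831 z 0.0568 F [ -4.5  -1.6 -10.6] Mz -0.15 torque->gripF -0.92 w 0.0152 gf 30.0
```

```bash
python3 -m handwheel '[[1,-0.05,-0.03,-0.5,0],[1,-0.1,-0.06,-1.1,0],[1,-0.1,-0.06,-1.1,0],[1,-0.1,-0.06,-1.1,0]]'; python3 arc.py
```

```text
time_s: 12.0
tcp_pos: [0.6401, 0.0819, 0.0475]
eef_rot: [180.0, -0.0, 29.1]
contact_force: [-4.3, 0.5, -3.9]
gripper_width: 0.0151
gripper_force: 30.1
t12.0 yaw 29.1 ang 28.6 r 0.0844 z 0.0475 F [-4.3  0.5 -3.9] Mz -0.20 torque->gripF 0.17 w 0.0151 gf 30.1
```

```bash
python3 -m handwheel '[[1,0,0,-0.15,0],[1,0.35,-0.78,-0.18,-5.6],[1,0.65,-1.57,-0.2,-11.2],[1,0.87,-2.38,-0.22,-16.9],[1,1,-3.21,-0.25,-22.5],[1,1,-3.21,-0.25,-22.5]]'; python3 arc.py
```

```text
time_s: 12.75
tcp_pos: [0.6508, 0.0498, 0.0453]
eef_rot: [-180.0, -0.1, 6.6]
contact_force: [-3.6, 1.7, -0.6]
gripper_width: 0.0148
gripper_force: 30.0
t12.8 yaw 6.6 ang 5.6 r 0.0852 z 0.0453 F [-3.6  1.7 -0.6] Mz -0.26 torque->gripF -1.02 w 0.0148 gf 30.0
```

```bash
python3 arc.py 6.6 -15.9 4; python3 -m handwheel '[[1,0.06,-0.84,-0.02,-5.6],[1,0.03,-1.68,-0.05,-11.2],[1,-0.08,-2.52,-0.07,-16.9],[1,-0.27,-3.34,-0.1,-22.5],[1,-0.27,-3.34,-0.1,-22.5]]'; python3 arc.py
```

```text
[1,0.06,-0.84,-0.03,-5.6],[1,0.03,-1.68,-0.05,-11.2],[1,-0.08,-2.51,-0.07,-16.9],[1,-0.27,-3.33,-0.10,-22.5],
time_s: 13.38
tcp_pos: [0.6481, 0.0169, 0.0444]
eef_rot: [-179.9, -0.1, -15.7]
contact_force: [-3.2, 2.6, 2.0]
gripper_width: 0.015
gripper_force: 30.0
t13.4 yaw -15.7 ang -16.7 r 0.0857 z 0.0444 F [-3.2  2.6  2. ] Mz -0.06 torque->gripF 0.92 w 0.0150 gf 30.0
```

```bash
python3 -m handwheel '[[1,-0.27,-0.8,-0.02,-5.6],[1,-0.62,-1.56,-0.05,-11.2],[1,-1.04,-2.29,-0.07,-16.9],[1,-1.53,-2.98,-0.1,-22.5],[1,-1.53,-2.98,-0.1,-22.5]]'; python3 arc.py;  python3 arc.py -38.4 -60.9 4
```

```text
time_s: 14.0
tcp_pos: [0.6337, -0.0125, 0.0439]
eef_rot: [-179.8, -0.1, -38.1]
contact_force: [-1.2, 3.5, 4.4]
gripper_width: 0.0151
gripper_force: 30.0
t14.0 yaw -38.1 ang -38.6 r 0.0866 z 0.0439 F [-1.2  3.5  4.4] Mz 0.07 torque->gripF 2.80 w 0.0151 gf 30.0
[1,-0.55,-0.63,-0.03,-5.6],[1,-1.17,-1.21,-0.05,-11.2],[1,-1.83,-1.72,-0.07,-16.9],[1,-2.55,-2.16,-0.10,-22.5],
```

```bash
python3 -m handwheel '[[1,-0.55,-0.63,0,-5.6],[1,-1.17,-1.21,0,-11.2],[1,-1.83,-1.72,-0.02,-16.9],[1,-2.55,-2.16,-0.05,-22.5],[1,-2.55,-2.16,-0.05,-22.5],[1,-2.55,-2.16,-0.05,-22.5]]'; python3 arc.py
```

```text
time_s: 14.75
tcp_pos: [0.6093, -0.0344, 0.0436]
eef_rot: [-179.8, -0.1, -60.5]
contact_force: [3.6, 1.0, 5.6]
gripper_width: 0.0153
gripper_force: 30.2
t14.8 yaw -60.5 ang -60.3 r 0.0874 z 0.0436 F [3.6 1.  5.6] Mz 0.33 torque->gripF 7.46 w 0.0153 gf 30.2
```

```bash
python3 - <<'E'
from h import *
import arc
for i in range(4):
    imaging.capture('top'); arc.st()
E
python3 arc.py -60.9 -64.9 1
```

```text
t14.8 yaw -60.5 ang -60.3 r 0.0874 z 0.0436 F [3.7 1.5 6.8] Mz 0.31 torque->gripF 7.64 w 0.0151 gf 30.2
t14.8 yaw -60.5 ang -60.3 r 0.0874 z 0.0435 F [2.6 2.5 5.8] Mz 0.31 torque->gripF 7.14 w 0.0150 gf 30.2
t14.9 yaw -60.5 ang -60.3 r 0.0874 z 0.0435 F [2.7 2.1 6.4] Mz 0.28 torque->gripF 6.72 w 0.0155 gf 30.2
t14.9 yaw -60.5 ang -60.3 r 0.0874 z 0.0435 F [3.6 1.  6.2] Mz 0.30 torque->gripF 7.24 w 0.0157 gf 30.2
[1,-0.53,-0.27,-0.02,-4.0],
```

```bash
python3 -m handwheel '[[1,-0.26,-0.13,0,-2],[1,-0.53,-0.27,0,-4],[1,-0.53,-0.27,0,-4]]'
python3 - <<'E'
from h import *
import arc
for i in range(4):
    imaging.capture('top'); arc.st()
E
```

```text
time_s: 15.32
tcp_pos: [0.6044, -0.037, 0.0437]
eef_rot: [-179.7, -0.1, -64.5]
contact_force: [3.4, 1.1, 5.3]
gripper_width: 0.0154
gripper_force: 30.3
t15.4 yaw -64.5 ang -63.9 r 0.0874 z 0.0436 F [4.  1.7 6.4] Mz 0.38 torque->gripF 8.85 w 0.0151 gf 30.3
t15.4 yaw -64.5 ang -63.9 r 0.0874 z 0.0436 F [3.9 1.8 6.5] Mz 0.34 torque->gripF 8.30 w 0.0152 gf 30.3
t15.5 yaw -64.5 ang -63.9 r 0.0874 z 0.0436 F [4.4 1.2 5.1] Mz 0.36 torque->gripF 8.77 w 0.0153 gf 30.3
t15.5 yaw -64.5 ang -63.9 r 0.0874 z 0.0436 F [4.6 1.8 6. ] Mz 0.33 torque->gripF 8.84 w 0.0147 gf 30.3
```

```bash
python3 -m handwheel '[[0.85,0,0,0,0],[0.4,0,0,0,0],[0.4,0,0,0,0],[0.4,0,0,0,0],[0.4,0,0,2,0],[0.4,0,0,6,0],[0.4,0,0,9,0],[0.4,0,0,9,0]]' ; python3 arc.py; python3 -m handwheel '[[0.4,3,-3,3,0],[0.4,7,-7,3,0],[0.4,11,-11,3,0],[0.4,11,-11,3,0]]'
python3 - <<'E'
from h import *
P,c=lever(); ex=np.array([np.cos(np.radians(-15)),np.sin(np.radians(-15)),0]); ey=np.array([-ex[1],ex[0],0])
blk=c.max(1)<45; L=P[blk&(P[:,2]>.07)&(P[:,2]<.11)]-[.5655,.0425,0]; x=L@ex;y=L@ey
for k in range(20,105,10):
    rr=np.hypot(x,y)*1000; q=(rr>=k)&(rr<k+10); print(k,q.sum(),x[q].mean().round(4),y[q].mean().round(4),np.degrees(np.arctan2(-y[q].mean(),x[q].mean())).round(1),L[q,2].mean().round(4))
T=P[(P[:,2]>.085)&(P[:,2]<.1)&(c[:,0]-c[:,2]>15)]; x=T@ex;y=T@ey; U=abs(x-.4806)<.012; print(np.percentile(x[U],[2,50,98]))
C=(x>.505)&(x<.57); print(np.sort(x[C])[-5:],np.sort(y[C])[:3],np.sort(y[C])[-3:])
im,d=imaging.capture('scene'); cv2.imwrite('pics/s4.png',cv2.resize(im[150:280,250:410,::-1],None,fx=5,fy=4.6,interpolation=cv2.INTER_CUBIC)[:598])
E
```

```text
time_s: 16.52
tcp_pos: [0.6016, -0.0378, 0.1341]
eef_rot: [-179.9, -0.0, -64.8]
contact_force: [-0.2, 0.3, -0.5]
gripper_width: 0.0526
gripper_force: 0.0
t16.5 yaw -64.8 ang -65.8 r 0.0870 z 0.1341 F [-0.2  0.3 -0.5] Mz 0.01 torque->gripF 0.06 w 0.0526 gf 0.0
time_s: 17.02
tcp_pos: [0.711, -0.1507, 0.158]
eef_rot: [179.7, 0.1, -65.0]
contact_force: [-1.4, 0.3, -1.1]
gripper_width: 0.0525
gripper_force: 0.0
20 0 nan nan nan nan
30 0 nan nan nan nan
40 0 nan nan nan nan
50 0 nan nan nan nan
60 0 nan nan nan nan
70 0 nan nan nan nan
80 7 0.0627 -0.0602 43.9 0.093
90 2 0.0691 -0.0582 40.1 0.0936
100 2 0.0736 -0.0706 43.8 0.0885
[0.47225759 0.47989418 0.48740608]
[] [] []<stdin>:5: RuntimeWarning: Mean of empty slice.
  ret = ret.dtype.type(ret / rcount)
```

View pics/s4.png

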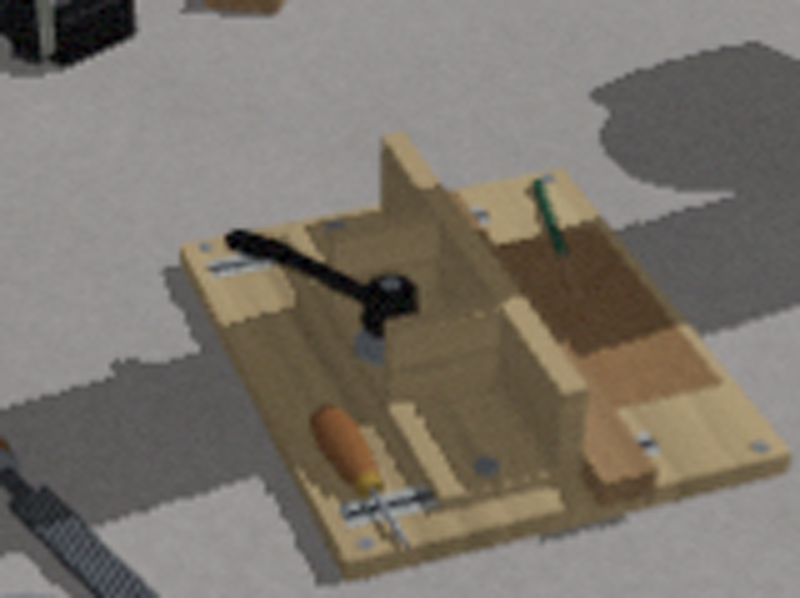

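The lever stands at about 45–48°, clear of the cheek, and the fence is in place. I'll regrip once to check the break-away force.

```bash
python3 -m handwheel '[[0.4,-4,4,0,0],[0.4,-8,8,0,0],[0.4,-10.74,11.13,-3,0.5],[0.4,-10.74,11.13,-3,0.5],[0.4,-10.74,11.13,-7,0.5],[0.4,-10.74,11.13,-11,0.5],[0.4,-10.74,11.13,-11.85,0.5],[0.4,-10.74,11.13,-11.85,0.5]]'; python3 -m handwheel '[[1,0,0,0,0],[1,0,0,0,0],[1,0,0,0,0],[1,0,0,0,0],[1,0,0,0,0],[1,0,0,0,0]]' 30; python3 arc.py;python3 arc.py -64.4 -65.4 1
```

```text
time_s: 18.12
tcp_pos: [0.6039, -0.0364, 0.044]
eef_rot: [180.0, -0.0, -64.4]
contact_force: [-0.6, 0.3, 0.9]
gripper_width: 0.0523
gripper_force: 0.0
time_s: 18.88
tcp_pos: [0.6061, -0.0361, 0.0447]
eef_rot: [-179.8, -0.1, -64.3]
contact_force: [5.0, -0.5, 0.8]
gripper_width: 0.015
gripper_force: 29.6
t18.9 yaw -64.3 ang -62.7 r 0.0873 z 0.0447 F [ 5.  -0.5  0.8] Mz 0.19 torque->gripF 6.47 w 0.0150 gf 29.6
[1,-0.14,-0.06,-0.00,-1.0],
```

```bash
python3 -m handwheel '[[1,-0.07,-0.03,0,-0.5],[1,-0.07,-0.03,0,-0.5]]' >/dev/null; python3 arc.py; python3 -m handwheel '[[1,-0.07,-0.03,0,-0.3],[1,-0.07,-0.03,0,-0.3]]'>/dev/null; python3 arc.py
```

```text
t19.1 yaw -64.8 ang -63.1 r 0.0873 z 0.0448 F [ 4.9 -0.8  1.5] Mz 0.17 torque->gripF 6.07 w 0.0152 gf 29.6
t19.4 yaw -65.1 ang -63.3 r 0.0873 z 0.0448 F [ 5.8 -0.3  0.9] Mz 0.24 torque->gripF 7.87 w 0.0152 gf 29.6
```

```bash
python3 -m handwheel '[[1,-0.07,-0.03,0,-0.3],[1,-0.07,-0.03,0,-0.3]]' >/dev/null; python3 arc.py; python3 -m handwheel '[[1,-0.07,-0.03,0,-0.3],[1,-0.07,-0.03,0,-0.3]]'>/dev/null; python3 arc.py; python3 -c "
from h import *
import arc
for i in range(3): imaging.capture('top'); arc.st()"
```

```text
t19.6 yaw -65.4 ang -63.6 r 0.0873 z 0.0449 F [6.4 0.2 1.3] Mz 0.18 torque->gripF 8.06 w 0.0151 gf 29.6
t19.9 yaw -65.7 ang -63.9 r 0.0873 z 0.0450 F [ 8.6 -0.3 -0.6] Mz 0.22 torque->gripF 10.25 w 0.0150 gf 29.6
t19.9 yaw -65.7 ang -63.9 r 0.0873 z 0.0450 F [7.5 0.2 0.4] Mz 0.27 torque->gripF 10.05 w 0.0152 gf 29.6
t20.0 yaw -65.7 ang -63.9 r 0.0873 z 0.0450 F [ 7.2 -0.6 -0.1] Mz 0.21 torque->gripF 8.75 w 0.0152 gf 29.6
t20.0 yaw -65.7 ang -64.0 r 0.0873 z 0.0450 F [ 7.6 -0.8  0.4] Mz 0.26 torque->gripF 9.62 w 0.0153 gf 29.6
```

The held torque corresponds to about 9 N at the grip and the lever is barely moving, so it's firmly hand-tight. I'll release and retreat.

```bash
python3 -m handwheel '[[1,0.2,0.1,-0.1,0.8],[0.4,0.2,0.1,-0.1,0.8],[0.4,0.2,0.1,-0.1,0.8],[0.4,0.2,0.1,-0.1,0.8],[0.4,0.2,0.1,2,0.8],[0.4,0.2,0.1,6,0.8],[0.4,0.2,0.1,12,0.8],[0.4,0.2,0.1,12,0.8]]'; python3 -m handwheel '[[0.4,3,-4,3,0],[0.4,6,-9,3,0],[0.4,9,-14,3,0],[0.4,9,-19,3,0],[0.4,9,-24,3,0],[0.4,9,-24,3,0],[0.4,9,-24,3,0]]'
python3 - <<'E'
from h import *
P,c=lever(); ex=np.array([np.cos(np.radians(-15)),np.sin(np.radians(-15)),0]); ey=np.array([-ex[1],ex[0],0])
blk=c.max(1)<45; L=P[blk&(P[:,2]>.06)&(P[:,2]<.11)]-[.5655,.0425,0]; x=L@ex;y=L@ey;rr=np.hypot(x,y)*1000
for k in range(0,105,15):
    q=(rr>=k)&(rr<k+15)
    if q.sum(): print(k,q.sum(),np.degrees(np.arctan2(-y[q].mean(),x[q].mean())).round(1),L[q,2].mean().round(4),L[q,2].max().round(4))
T=P[(P[:,2]>.085)&(P[:,2]<.1)&(c[:,0]-c[:,2]>15)]; x=T@ex;y=T@ey; U=abs(x-.4806)<.012; print(np.percentile(x[U],[2,50,98]))
C=(x>.505)&(x<.57); print(np.sort(x[C])[-5:],np.sort(y[C])[:3],np.sort(y[C])[-3:])
E
```

```text
time_s: 21.02
tcp_pos: [0.6051, -0.0364, 0.1684]
eef_rot: [-179.6, -0.1, -65.0]
contact_force: [0.2, 1.3, -1.6]
gripper_width: 0.0528
gripper_force: 0.0
time_s: 21.9
tcp_pos: [0.692, -0.2764, 0.1922]
eef_rot: [179.9, 0.1, -65.0]
contact_force: [0.5, 0.0, 0.6]
gripper_width: 0.0524
gripper_force: 0.0
0 66 156.2 0.0795 0.0865
15 33 68.9 0.0727 0.0841
30 19 43.6 0.0787 0.0829
45 19 43.9 0.0846 0.0915
60 13 42.6 0.0902 0.096
75 5 39.4 0.0917 0.095
[0.47255421 0.48001924 0.49008371]
[0.5524146  0.55249668 0.55256311 0.55266185 0.55444648] [0.13440456 0.13515092 0.13548655] [0.24200842 0.24209008 0.24227338]
```

Run:
```python
from h import *
for n in ('top','scene'):
    d0=np.load(f'{n}0.npy'); D=np.median([imaging.capture(n)[1] for _ in range(5)],0)
    for d in (d0,D):
        v,u=np.nonzero(d>0); P=unproj(n,np.c_[u,v],d[v,u]); r=np.hypot(P[:,0]-.566,P[:,1]-.043)
        q=(r<.012)&(P[:,2]>.06)&(P[:,2]<.11); print(n,q.sum(),np.percentile(P[q,2],[10,25,50,75,90]).round(4))
        q=(r<.12)&(r>.075)&(P[:,2]>.075)&(P[:,2]<.11)&(P[:,0]>.59); print('  grip',q.sum(),np.percentile(P[q,2],[10,25,50,75,90]).round(4))
```

```text
top 52 [0.0809 0.0838 0.0857 0.0877 0.089 ]
  grip 46 [0.0937 0.0946 0.0973 0.0987 0.1001]
top 52 [0.0782 0.0801 0.0811 0.0826 0.0834]
  grip 3 [0.0889 0.0889 0.0889 0.0907 0.0918]
scene 50 [0.0709 0.0791 0.083  0.0854 0.0866]
  grip 52 [0.0879 0.0907 0.0938 0.0955 0.0964]
scene 60 [0.0655 0.0713 0.0772 0.0797 0.081 ]
  grip 47 [0.0839 0.0863 0.0894 0.0912 0.0922]
```

```bash
python3 -c "
from plant import r
print(r.close_job())"
```

```text
the job is handed in; nothing more can be done
None
```

I tightened the clamp in two swings to about 9 N at the grip, then let the lever go and handed the job in. The fence reads in its original place on camera, and the measured sink suggests, but does not prove, that the lever is fully down in its serrations.

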